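Set the stock tags on the paint bench

TASK

On the stock rack every bin has a hinged tag in front of it. Push the tags over so that only the bin packed full of sample tins shows the disc face of its tag (tag tipped away from the bin, towards the robot) and the three bins holding only a single tin show the bar face (tag tipped towards the bin). Leave the tins and everything else standing on the rack and bench where they are.

Things in the scene. Friction and masses are not known exactly. Their poses are not given: they have to be found in the camera images.
- rack: Fixed plywood board 12 mm thick on the bench, 420 mm along y, x -95..245 mm. Origin at bench level under the middle of the tag row; x from tags to bins (away from robot), z up. Four grey bins, centres at x 175, y 150, 50, -50, -150 mm, each 120 x 92 mm, walls and floor 4 mm, rim 57 mm above the bench. One tag before each bin: hinge at x 0, same y as the bin. Which tag is before which bin varies.
- tag_a (a joint): Tilt of tag a, rad: 0 upright; +0.55 (stop) fully over towards the robot, away from its bin, disc face turned up and seen; -0.55 (stop) fully over towards its bin, bar face turned up. Free-swinging, no spring: pushed past upright it drops by its own weight onto the other stop within half a second and stays; the stops are hard.
- tag_a_hinge (a point): Middle of tag a's hinge pin, 28 mm above the bench; axes as the rack's (x to the bin, y along the hinge). Its aluminium bracket is 66 mm wide, 30 mm deep; two lugs rise 4 mm above the pin, 28 mm and more to either side.
- tag_a_edge (a point): Middle of tag a's free edge, 68 mm from the hinge. The tag is a plywood plate 50 mm wide, 5 mm thick, about 50 g; a steel disc 36 mm across stands 2.5 mm proud of one face, a 42 x 12 mm steel bar of the other. On a stop the edge is 58 mm above the hinge, 35 mm to its side, with open space beneath and the bin's wall 80 mm beyond.
- tag_b (a joint): Tilt of tag b, rad: 0 upright; +0.55 (stop) fully over towards the robot, away from its bin, disc face turned up and seen; -0.55 (stop) fully over towards its bin, bar face turned up. Free-swinging, no spring: pushed past upright it drops by its own weight onto the other stop within half a second and stays; the stops are hard.
- tag_b_hinge (a point): Middle of tag b's hinge pin, 28 mm above the bench; axes as the rack's (x to the bin, y along the hinge). Its aluminium bracket is 66 mm wide, 30 mm deep; two lugs rise 4 mm above the pin, 28 mm and more to either side.
- tag_b_edge (a point): Middle of tag b's free edge, 68 mm from the hinge. The tag is a plywood plate 50 mm wide, 5 mm thick, about 50 g; a steel disc 36 mm across stands 2.5 mm proud of one face, a 42 x 12 mm steel bar of the other. On a stop the edge is 58 mm above the hinge, 35 mm to its side, with open space beneath and the bin's wall 80 mm beyond.
- tag_c (a joint): Tilt of tag c, rad: 0 upright; +0.55 (stop) fully over towards the robot, away from its bin, disc face turned up and seen; -0.55 (stop) fully over towards its bin, bar face turned up. Free-swinging, no spring: pushed past upright it drops by its own weight onto the other stop within half a second and stays; the stops are hard.
- tag_c_hinge (a point): Middle of tag c's hinge pin, 28 mm above the bench; axes as the rack's (x to the bin, y along the hinge). Its aluminium bracket is 66 mm wide, 30 mm deep; two lugs rise 4 mm above the pin, 28 mm and more to either side.
- tag_c_edge (a point): Middle of tag c's free edge, 68 mm from the hinge. The tag is a plywood plate 50 mm wide, 5 mm thick, about 50 g; a steel disc 36 mm across stands 2.5 mm proud of one face, a 42 x 12 mm steel bar of the other. On a stop the edge is 58 mm above the hinge, 35 mm to its side, with open space beneath and the bin's wall 80 mm beyond.
- tag_d (a joint): Tilt of tag d, rad: 0 upright; +0.55 (stop) fully over towards the robot, away from its bin, disc face turned up and seen; -0.55 (stop) fully over towards its bin, bar face turned up. Free-swinging, no spring: pushed past upright it drops by its own weight onto the other stop within half a second and stays; the stops are hard.
- tag_d_hinge (a point): Middle of tag d's hinge pin, 28 mm above the bench; axes as the rack's (x to the bin, y along the hinge). Its aluminium bracket is 66 mm wide, 30 mm deep; two lugs rise 4 mm above the pin, 28 mm and more to either side.
- tag_d_edge (a point): Middle of tag d's free edge, 68 mm from the hinge. The tag is a plywood plate 50 mm wide, 5 mm thick, about 50 g; a steel disc 36 mm across stands 2.5 mm proud of one face, a 42 x 12 mm steel bar of the other. On a stop the edge is 58 mm above the hinge, 35 mm to its side, with open space beneath and the bin's wall 80 mm beyond.
- pack: A bin's full load: six small sample tins (36 mm across, 55 mm tall) packed two by three as one 0.6 kg pack that fills its bin and stands 14 mm above the rim; origin at the centre of its underside, which is the middle of the bin. The bin with this pack is the only full one; which bin it is varies.
- single_a: One leftover sample tin, 36 mm across, 55 mm tall, alone in the middle of an otherwise empty bin; origin at the centre of its underside. A bin with only this is not full.
- single_b: One leftover sample tin, 36 mm across, 55 mm tall, alone in the middle of an otherwise empty bin; origin at the centre of its underside. A bin with only this is not full.
- single_c: One leftover sample tin, 36 mm across, 55 mm tall, alone in the middle of an otherwise empty bin; origin at the centre of its underside. A bin with only this is not full.
- tint_a: Tint bottle, 24 mm across, 52 mm tall, standing on the rack board in the gap between the two middle tags; origin under its centre.
- tint_b: Tint bottle, 24 mm across, 52 mm tall, standing on the rack board in the gap between the right-most two tags (seen from the robot); origin under its centre.
- brush: Paint brush lying on the bench to the left of the rack; not needed.
- mixing_cup: Open white cup, 84 mm across, 85 mm tall, to the right of the rack; not needed.
- quart_can: Closed steel can, 104 mm across, 120 mm tall, to the left of the rack; not needed.
- filler_knife: Filler knife lying on the bench, to the right of the rack; not needed.
- jar: Small glass jar with steel lid, 28 mm across, 40 mm tall, standing on the rack board in the gap between the left-most two tags; origin under its centre.

How it is judged:
By the outcome, as a careful person would: the job done as asked, in the order asked, and still so for the second after the job is handed in, with the robot touching nothing.
It also fails if it takes over 51 s, if anything falls off the work surface, if the arm or the gripper's body presses on something with over 40 N, if the wrist force passes 120 N, or if a joint passes its speed limit or range.

ROBOT

A 6-joint arm with a two-finger parallel gripper is mounted at the origin on the work surface. World frame = base frame: x ahead of the robot, y to its left, z up, the work surface at z = 0. Lengths are in m, angles in rad, forces in N, time in s.
With the tool pointing down it reaches from about 0.35 to 0.8 m from the base axis. Payload 7.3 kg.
Tool frame: the origin (TCP) lies at the very end of the fingers, on their centre line; the grasp point (between the pads) lies env.grip_depth behind it (env.grip_depth is the distance from the TCP to the grasp point, in m); x points along the fingers, y is the direction in which the jaws open and shut, and the axes are right-handed (so a half turn about x gives the same grasp; the last joint's range is limited). The gripper opens to 85 mm and grips with 20 to 120 N. Pads are 22 mm wide; open, the fingers measure 114 mm over their backs; the gripper's body (76 mm by 85 mm) begins 54 mm behind the grasp point. The pads swing forward as they close: fully open they stand 13 mm farther back than shut.
Start: joints at [1.038, 0.342, 1.524, -0, 1.275, -0.146], TCP at [0.198, 0.486, 0.231] pointing down, gripper open.
Joint ranges: [-2.53, 2.53], [-0.77, 2.02], [0.04, 2.7], [-1, 4.14], [0.28, 2.66], [-3.11, 3.11]. Speed limits (rad/s): [2.57, 2.57, 3.14, 3.14, 3.14, 3.14].

INTERFACE

Orientations are given as a rotation vector (axis times angle).
In Python, from bench import env gives the robot as it stands. The module is installed in compiled form; this text tells all that it offers.
- The arm moves only by the shell command python3 -m pendant 'ROWS' [FORCE]. ROWS is JSON, a list of rows, each a list of 3 entries, a list of its own where there are three numbers: the closure, from -1 (fully open) to 1 (shut), then the shift along the tool's x, y, z in m, then the turn, a rotation vector about the tool's x, y, z in degrees. A call has 1 to 10 rows; each row is the pose to reach, as a shift and turn from the pose commanded when the call began, along the tool's axes at that moment; what a row does not reach only later rows make up. A row lasts 1/12 s, in which the tool goes at most 41.7 mm and 7.16 degrees, less where a joint would pass 70% of its speed; a pose out of reach is approached as far as the arm can. A call with a gripper value outside its range is refused whole. The fingers move at their own pace and stop on an object; FORCE is the grip in N (left out, the last holds). Time passes only in rows, so rows that repeat a pose let the fingers close. It gives the time, the measured TCP pose, the force and the opening at its end, in the units of the state.
- env.sense(): the state, without advancing time (a new reading comes with each control period).
- env.read_camera(name): name is "scene" or "top"; returns a dict with "frame" (420x560x3 uint8, blue, green, red), "depth" (420x560 float32, m along the optical axis (not along the pixel's ray), 0 where there is no reading), "camera_matrix" (3x3 intrinsics, pixels), "k1" (the pictures are not rectified: a ray, as slopes to the right and down, at radius r is drawn at 1 + k1 r^2 times it, then the intrinsics apply), "position" and "attitude" of the camera in the world. Camera axes: x right, y down, z forward; pixel columns grow to the right and rows downward; lengths in m; the calibration is good to about 2 mm. A picture is of the moment at which its call begins.
- env.close_job(): hands the job in, once; it reports no verdict.
The state is a dict: "time_s": time; "joint_positions": joint angles; "qvel": joint speeds; "effort": joint torques, N m; "tcp_pos": TCP position; "orientation": TCP orientation; "contact_force": force on the tool from outside, world axes, zero at the start; "ft_torque": the same for the moment, N m; "finger_gap": finger opening in m.
Only numpy, scipy, OpenCV 4.12 (cv2) and the standard library are available. Lean on these libraries where they do the work, as an engineer would, in place of code of your own. Each camera call takes 0.05 s, during which the arm holds its last target. There are 200 camera calls.

## Working session

There is one attempt and no reset: what is moved stays moved. The work goes in short steps, Python scripts to look and compute and a shell command to move; the robot and the scene stay as the last step left them, time stands still between calls to the robot, and variables do not carry over. Pictures are saved under pics/ and viewed, on a budget of 10 in all, crops included, one or two more only if the job needs it, and the job is handed in when it is done.

```bash
mkdir -p pics; cat > h.py <<'E'
import numpy as np,cv2
from scipy.spatial.transform import Rotation as R
from bench import env
def cam(n,save=None):
    c=env.read_camera(n)
    if save: cv2.imwrite('pics/'+save,c['frame'])
    return c
def rot(a):
    a=np.asarray(a,float); return a if a.shape==(3,3) else (R.from_rotvec(a).as_matrix() if a.size==3 else R.from_quat(a).as_matrix())
def cloud(c):
    h,w=c['depth'].shape; K=np.array(c['camera_matrix'])
    u,v=np.meshgrid(np.arange(w),np.arange(h)); x=np.stack([(u-K[0,2])/K[0,0],(v-K[1,2])/K[1,1]],-1)
    y=x.copy()
    for _ in range(10): y=x/(1+c['k1']*(y**2).sum(-1,keepdims=True))
    p=np.concatenate([y,np.ones((h,w,1))],-1)*c['depth'][...,None]
    return p@rot(c['attitude']).T+np.array(c['position'])
E
python3 - <<'E'
from h import *
for n in('scene','top'):
    c=cam(n,n+'0.png'); print(n,c['position'],c['attitude'],c['k1'],c['camera_matrix'])
s=env.sense(); print(s,env.grip_depth)
E
```

```text
scene [ 1.19777194 -0.76743648  1.07568232] [-2.26159617 -0.75944764  0.31766166] 0.03547570277063479 [[515.23700537   0.         284.20884804]
 [  0.         515.23700537 209.69748941]
 [  0.           0.           1.        ]]
top [ 0.40565641 -0.01538461  1.24148604] [-2.08716032  2.1319639  -0.16741866] -0.04586650637483515 [[461.32437608   0.         272.99966771]
 [  0.         461.32437608 200.7274048 ]
 [  0.           0.           1.        ]]
{'time_s': 0.1, 'joint_positions': array([ 1.03801635e+00,  3.42650533e-01,  1.52495877e+00, -3.23171925e-06,
        1.27539407e+00, -1.46031517e-01]), 'qvel': array([ 0.00100082, -0.00121819, -0.00225374,  0.00035899,  0.00085968,
        0.00034344]), 'effort': array([ 2.48032018e-03, -4.34450376e+01, -2.46492666e+01, -7.86287814e-06,
        4.52632637e-03, -4.06616309e-06]), 'tcp_pos': array([0.19782321, 0.48590089, 0.23068375]), 'orientation': array([ 0.30237654,  1.54988596, -0.30447855]), 'contact_force': array([-0.66572031,  0.0260212 , -0.34614013]), 'ft_torque': array([ 0.01570921,  0.02712604, -0.02158499]), 'finger_gap': 0.08539841870521953} 0.0187
```

View pics/scene0.png

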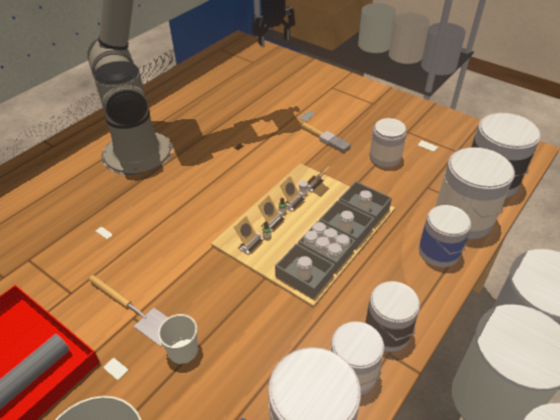

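View pics/top0.png

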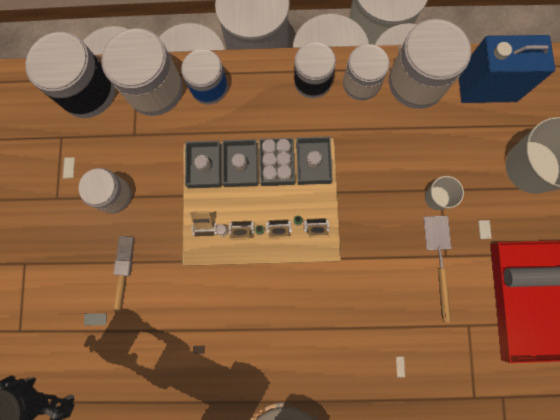

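The top picture shows the full bin third from the left (277,160). The left-most tag (203,220) leans towards its bin, and the other three seem to lean towards the robot, with their discs visible in the scene view. I'll measure the rack pose and the tag edges next.

```bash
python3 - <<'E'
from h import *
cs={n:cam(n) for n in('top','scene')}
P=np.concatenate([cloud(c).reshape(-1,3)[c['depth'].ravel()>0] for c in cs.values()])
pt=cloud(cs['top'])
# rack board: top pixels within known image area, z 6..18mm
v,u=np.mgrid[0:420,0:560]
m=(u>170)&(u<350)&(v>130)&(v<275)&(pt[...,2]>.008)&(pt[...,2]<.09)
(cx,cy),sz,a=cv2.minAreaRect((pt[m][:,:2]*1000).astype(np.float32)); print(cx,cy,sz,a)
yaw=np.deg2rad(a if abs(a)<45 else a-90)
ctr=np.array([cx,cy])/1000; o=ctr-.075*np.array([np.cos(yaw),np.sin(yaw)])
print('origin',o,'yaw deg',np.rad2deg(yaw))
np.save('rack.npy',[*o,yaw])
Rz=np.array([[np.cos(yaw),-np.sin(yaw)],[np.sin(yaw),np.cos(yaw)]])
for n,c in cs.items():
    q=cloud(c); L=np.concatenate([(q[...,:2]-o)@Rz,q[...,2:]],-1)
    for y in(.15,.05,-.05,-.15):
        s=(abs(L[...,1]-y)<.022)&(abs(L[...,0])<.05)&(L[...,2]>.045)&(L[...,2]<.12)
        b=(abs(L[...,1]-y)<.035)&(abs(L[...,0]-.175)<.05)&(L[...,2]<.12)&(L[...,2]>.05)
        k=L[s]; 
        if len(k): t=k[k[:,2]>np.percentile(k[:,2],85)]; print(n,y,len(k),(t.mean(0)*1000).round(),'max z',(k[:,2].max()*1000).round(),'y',(np.percentile(k[:,1],[2,98])*1000).round(),'bin px',b.sum(),(np.median(L[b][:,2])*1000).round())
    g=(abs(L[...,1])<.2)&(abs(L[...,0])<.04)&(L[...,2]>.03)&(L[...,2]<.075)
    for y in(.1,0,-.1):
        k=L[g&(abs(L[...,1]-y)<.022)]
        if len(k): print(n,'bottle',y,(np.median(k,0)*1000).round(),(k[:,2].max()*1000).round())
t=env.sense(); T=R.from_rotvec(t['orientation']).as_matrix(); print(T.round(2))
for y in(.15,.05,-.05,-.15): print(y,(o+Rz@[0,y]).round(4))
E
```

```text
635.131591796875 63.61128234863281 (470.5642395019531, 391.5649108886719) 84.97494506835938
origin [0.56041986 0.07018063] yaw deg -5.025054931640625
top 0.15 168 [ 27. 143.  88.] max z 91.0 y [129. 160.] bin px 185 70.0
top 0.05 115 [-32.  43.  88.] max z 91.0 y [29. 71.] bin px 161 70.0
top -0.05 112 [-22. -57.  88.] max z 89.0 y [-71. -44.] bin px 835 70.0
top -0.15 127 [ -13. -155.   88.] max z 92.0 y [-172. -140.] bin px 220 68.0
top bottle 0.1 [-1. 95. 52.] 74.0
top bottle 0 [-3.  2. 50.] 75.0
top bottle -0.1 [  24. -104.   49.] 75.0
scene 0.15 29 [ 28. 141.  89.] max z 90.0 y [129. 162.] bin px 172 67.0
scene 0.05 135 [-31.  42.  86.] max z 91.0 y [29. 59.] bin px 163 68.0
scene -0.05 152 [-20. -59.  85.] max z 88.0 y [-71. -42.] bin px 753 69.0
scene -0.15 177 [ -11. -158.   85.] max z 90.0 y [-171. -141.] bin px 257 64.0
scene bottle 0.1 [-1. 90. 51.] 75.0
scene bottle 0 [-2.  8. 51.] 75.0
scene bottle -0.1 [ 11. -90.  54.] 74.0
[[-0.    0.38  0.93]
 [-0.    0.93 -0.38]
 [-1.   -0.   -0.  ]]
0.15 [0.5736 0.2196]
0.05 [0.5648 0.12  ]
-0.05 [0.556  0.0204]
-0.15 [ 0.5473 -0.0792]
```

The rectangle is contaminated (470x391 instead of 420x340), so I'll refit it to the bins and check the residuals on the tag edges.

```bash
python3 - <<'E'
from h import *
cs={n:cam(n) for n in('top','scene')}
pt=cloud(cs['top']); v,u=np.mgrid[0:420,0:560]
m=((u>175)&(u<345)&(v>132)&(v<192)&(pt[...,2]>.047)&(pt[...,2]<.064)).astype(np.uint8)
n,l,st,_=cv2.connectedComponentsWithStats(m); k=1+st[1:,4].argmax(); 
(cx,cy),sz,a=cv2.minAreaRect((pt[l==k][:,:2]*1000).astype(np.float32)); print('bins',cx,cy,sz,a,st[k])
yaw=np.deg2rad(a if abs(a)<45 else a-90)
e=np.array([np.cos(yaw),np.sin(yaw)]); o=np.array([cx,cy])/1000-.175*e
print('origin',o,'yaw deg',np.rad2deg(yaw)); np.save('rack.npy',[*o,yaw])
Rz=np.array([[e[0],-e[1]],[e[1],e[0]]])
for n,c in cs.items():
    q=cloud(c); L=np.concatenate([(q[...,:2]-o)@Rz,q[...,2:]],-1)
    for y in(.15,.05,-.05,-.15):
        k=L[(abs(L[...,1]-y)<.04)&(abs(L[...,0])<.06)&(L[...,2]>.08)&(L[...,2]<.12)]
        b=L[(abs(L[...,1]-y)<.04)&(abs(L[...,0]-.175)<.05)&(L[...,2]<.12)&(L[...,2]>.064)]
        print(n,y,len(k),(np.median(k,0)*1000).round(),'y',(np.percentile(k[:,1],[2,98])*1000).round(),'tin px',len(b),(np.median(b,0)*1000).round())
    for y in(.1,0,-.1):
        k=L[(abs(L[...,1]-y)<.018)&(abs(L[...,0])<.04)&(L[...,2]>.045)&(L[...,2]<.075)]
        print(n,'bottle',y,(np.median(k,0)*1000).round(),(k.max(0)*1000).round()) if len(k) else 0
for y in(.15,.05,-.05,-.15): print(y,(o+Rz@[0,y]).round(4))
E
```

```text
bins 741.6114501953125 205.389892578125 (121.9337387084961, 93.79935455322266) 1.1033145189285278 [185 140  35  46 360]
origin [0.5666439  0.20202022] yaw deg 1.1033145189285278
  return _methods._mean(a, axis=axis, dtype=dtype,
  ret = um.true_divide(
Traceback (most recent call last):
IndexError: index -1 is out of bounds for axis 0 with size 0
```

```bash
cat > fit.py <<'E'
from h import *
cs={n:cam(n) for n in('top','scene')}
pt=cloud(cs['top']); v,u=np.mgrid[0:420,0:560]
m=((u>175)&(u<345)&(v>132)&(v<192)&(pt[...,2]>.047)&(pt[...,2]<.064)).astype(np.uint8)
n,l,st,_=cv2.connectedComponentsWithStats(cv2.morphologyEx(m,cv2.MORPH_CLOSE,np.ones((5,5)))); k=1+st[1:,4].argmax()
(cx,cy),sz,a=cv2.minAreaRect((pt[(l==k)&(m>0)][:,:2]*1000).astype(np.float32)); print('bins',cx,cy,sz,a,st[k])
yaw=np.deg2rad(a if abs(a)<45 else a-90)
e=np.array([np.cos(yaw),np.sin(yaw)]); o=np.array([cx,cy])/1000-.175*e
print('origin',o,'yaw deg',np.rad2deg(yaw)); np.save('rack.npy',[*o,yaw])
Rz=np.array([[e[0],-e[1]],[e[1],e[0]]])
for n,c in cs.items():
    q=cloud(c); L=np.concatenate([(q[...,:2]-o)@Rz,q[...,2:]],-1)
    for y in(.15,.05,-.05,-.15):
        k=L[(abs(L[...,1]-y)<.04)&(abs(L[...,0])<.06)&(L[...,2]>.08)&(L[...,2]<.12)]
        b=L[(abs(L[...,1]-y)<.04)&(abs(L[...,0]-.175)<.05)&(L[...,2]<.12)&(L[...,2]>.064)]
        print(n,y,len(k),len(b),*(((np.median(k,0)*1000).round(),'y',(np.percentile(k[:,1],[2,98])*1000).round()) if len(k) else ''),'tin',(np.median(b,0)*1000).round() if len(b) else '')
    for y in(.1,0,-.1):
        k=L[(abs(L[...,1]-y)<.018)&(abs(L[...,0])<.04)&(L[...,2]>.045)&(L[...,2]<.075)]
        print(n,'bottle',y,(np.median(k,0)*1000).round(),(k.max(0)*1000).round()) if len(k) else 0
for y in(.15,.05,-.05,-.15): print(y,(o+Rz@[0,y]).round(4),'stop',(o+Rz@[-.035,y]).round(4))
E
python3 fit.py
```

```text
bins 742.7490234375 57.04905700683594 (122.72469329833984, 390.7151794433594) 0.5628001093864441 [ 185  136  147   50 2004]
origin [0.56775747 0.05533011] yaw deg 0.5628001093864441
top 0.15 71 139 [ 32. 147.  85.] y [125. 171.] tin [174. 148.  71.]
top 0.05 62 135 [-33.  49.  85.] y [24. 72.] tin [173.  48.  71.]
top -0.05 58 762 [-33. -49.  85.] y [-72. -27.] tin [174. -53.  71.]
top -0.15 65 143 [ -34. -150.   85.] y [-172. -125.] tin [ 173. -150.   71.]
top bottle 0.1 [-7. 99. 52.] [  7. 112.  57.]
top bottle 0 [-9. -1. 62.] [-1. 11. 67.]
top bottle -0.1 [ 12. -99.  55.] [ 25. -89.  69.]
scene 0.15 28 99 [ 34. 146.  87.] y [125. 174.] tin [174. 146.  70.]
scene 0.05 53 108 [-32.  48.  84.] y [26. 74.] tin [176.  48.  70.]
scene -0.05 55 699 [-33. -48.  84.] y [-76. -25.] tin [177. -54.  70.]
scene -0.15 58 138 [ -32. -148.   84.] y [-172. -127.] tin [ 175. -152.   70.]
scene bottle 0.1 [-5. 98. 51.] [  7. 115.  57.]
scene bottle 0 [-7. -3. 57.] [ 2.  7. 68.]
scene bottle -0.1 [  16. -104.   57.] [ 24. -94.  67.]
0.15 [0.5663 0.2053] stop [0.5313 0.205 ]
0.05 [0.5673 0.1053] stop [0.5323 0.105 ]
-0.05 [0.5682 0.0053] stop [0.5333 0.005 ]
-0.15 [ 0.5692 -0.0947] stop [ 0.5342 -0.095 ]
```

The rack fit is good (123x391 mm, and the edges sit within 3 mm of the model). The tags at y +150 (bar face) and -50 (disc face, full bin) are already right. Only the tags at y +50 and -150 need tipping towards their bins. I'll go in front of the first one with the fingers shut.

```bash
python3 -m pendant '[[1,[0,-0.02,0.03],[-3,0,0]],[1,[0,-0.04,0.065],[-8,0,0]],[1,[0,-0.06,0.1],[-13,0,0]],[1,[0,-0.08,0.13],[-18,0,0]],[1,[0,-0.1,0.16],[-22.1,0,0]],[1,[0,-0.12,0.19],[-22.1,0,0]],[1,[0,-0.14,0.225],[-22.1,0,0]],[1,[0,-0.16,0.26],[-22.1,0,0]],[1,[0,-0.18,0.29],[-22.1,0,0]],[1,[0,-0.2,0.32],[-22.1,0,0]]]' 40
python3 - <<'E'
from h import *
s=env.sense(); print(rot(s['orientation']).round(3))
E
```

```text
time_s: 1.23
tcp_pos: [0.4198, 0.1785, 0.2315]
orientation: [0.001, 1.57, -0.001]
contact_force: [-0.5, 0.9, 0.8]
finger_gap: 0.0003
[[ 0.001  0.001  1.   ]
 [ 0.     1.    -0.001]
 [-1.     0.     0.001]]
```

```bash
python3 -m pendant '[[1,[0,-0.03,0.022],[0,0,0]],[1,[0,-0.06,0.044],[0,0,0]],[1,[0.02,-0.0735,0.055],[0,0,0]],[1,[0.05,-0.0735,0.055],[0,0,0]],[1,[0.08,-0.0735,0.055],[0,0,0]],[1,[0.11,-0.0735,0.055],[0,0,0]],[1,[0.14,-0.0735,0.055],[0,0,0]],[1,[0.156,-0.0735,0.055],[0,0,0]],[1,[0.156,-0.0735,0.055],[0,0,0]],[1,[0.156,-0.0735,0.055],[0,0,0]]]'
python3 - <<'E'
from h import *
c=cam('scene'); cv2.imwrite('pics/s1.png',cv2.resize(c['frame'][130:310,190:410],None,fx=3,fy=3))
E
```

```text
time_s: 2.07
tcp_pos: [0.4737, 0.1067, 0.0751]
orientation: [0.001, 1.572, -0.001]
contact_force: [0.9, 0.4, 0.4]
finger_gap: -0.0003
```

View pics/s1.png

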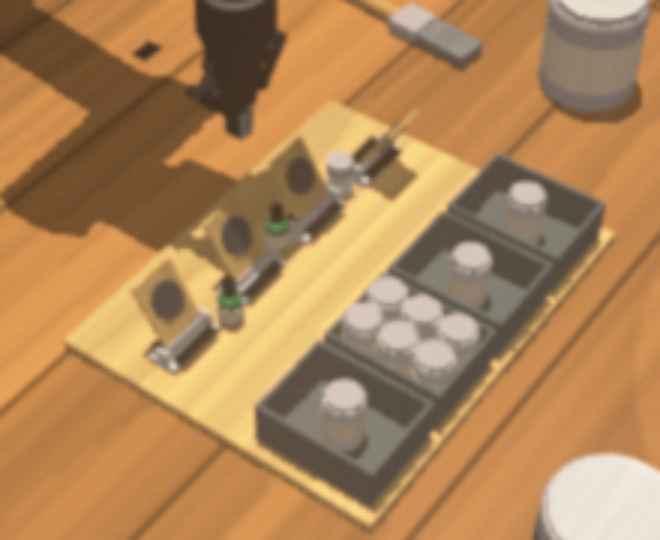

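The picture confirms it. The shut fingers (240,120) stand in front of the second tag (300,175), and the full bin (395,330) is third from the left. Now I'll push.

```bash
python3 -m pendant '[[1,[0,0,0.02],[0,0,0]],[1,[0,0,0.035],[0,0,0]],[1,[0,0,0.045],[0,0,0]],[1,[0,0,0.053],[0,0,0]],[1,[0,0,0.061],[0,0,0]],[1,[0,0,0.069],[0,0,0]],[1,[0,0,0.077],[0,0,0]],[1,[0,0,0.085],[0,0,0]],[1,[0,0,0.092],[0,0,0]],[1,[0,0,0.096],[0,0,0]]]'
python3 -m pendant '[[1,[0,0,0],[0,0,0]],[1,[0,0,-0.03],[0,0,0]],[1,[0,0,-0.065],[0,0,0]],[1,[0,0,-0.096],[0,0,0]],[1,[-0.03,0,-0.096],[0,0,0]],[1,[-0.06,0,-0.096],[0,0,0]],[1,[-0.06,0,-0.096],[0,0,0]]]'
python3 fit.py
```

```text
time_s: 2.95
tcp_pos: [0.5709, 0.1066, 0.0753]
orientation: [0.001, 1.57, -0.001]
contact_force: [-0.5, -0.3, 0.2]
finger_gap: -0.0001
time_s: 3.53
tcp_pos: [0.4759, 0.1071, 0.1401]
orientation: [0.001, 1.563, -0.0]
contact_force: [0.5, 0.7, 0.5]
finger_gap: -0.0
bins 742.7989501953125 57.33381652832031 (123.24571990966797, 390.8507385253906) 0.49006393551826477 [ 185  136  147   50 1974]
origin [0.56780535 0.05583702] yaw deg 0.49006393551826477
top 0.15 69 138 [ 32. 147.  85.] y [125. 171.] tin [174. 148.  71.]
top 0.05 70 137 [33. 50. 85.] y [25. 71.] tin [172.  47.  71.]
top -0.05 54 771 [-34. -52.  86.] y [-72. -27.] tin [174. -54.  71.]
top -0.15 63 140 [ -34. -148.   85.] y [-173. -126.] tin [ 173. -150.   71.]
top bottle 0 [-10.  -1.  53.] [ 2.  8. 72.]
top bottle -0.1 [  12. -100.   62.] [ 20. -92.  67.]
scene 0.15 30 99 [ 33. 146.  85.] y [123. 174.] tin [174. 147.  70.]
scene 0.05 27 101 [33. 44. 86.] y [24. 74.] tin [174.  48.  70.]
scene -0.05 52 696 [-32. -52.  85.] y [-76. -26.] tin [176. -54.  70.]
scene -0.15 59 136 [ -32. -150.   84.] y [-176. -126.] tin [ 176. -153.   71.]
scene bottle 0.1 [-5. 96. 51.] [  8. 114.  57.]
scene bottle 0 [-7. -3. 57.] [ 2.  8. 69.]
scene bottle -0.1 [  17. -103.   56.] [ 24. -92.  66.]
0.15 [0.5665 0.2058] stop [0.5315 0.2055]
0.05 [0.5674 0.1058] stop [0.5324 0.1055]
-0.05 [0.5682 0.0058] stop [0.5332 0.0055]
-0.15 [ 0.5691 -0.0942] stop [ 0.5341 -0.0945]
```

The tag at +50 has dropped over to the bin side. Next is the right-most tag.

```bash
python3 -m pendant '[[1,[0,-0.03,0],[0,0,0]],[1,[0,-0.065,0],[0,0,0]],[1,[0,-0.1,0],[0,0,0]],[1,[0,-0.135,0],[0,0,0]],[1,[0,-0.17,0],[0,0,0]],[1,[0,-0.2015,0],[0,0,0]],[1,[0.03,-0.2015,0],[0,0,0]],[1,[0.065,-0.2015,0],[0,0,0]],[1,[0.065,-0.2015,0],[0,0,0]],[1,[0.065,-0.2015,0],[0,0,0]]]'
```

```text
time_s: 4.47
tcp_pos: [0.4718, -0.0942, 0.0685]
orientation: [0.003, 1.577, 0.001]
contact_force: [-0.2, 0.7, 0.4]
finger_gap: -0.0002
```

```bash
python3 -m pendant '[[1,[-0.003,0,0.02],[0,0,0]],[1,[-0.004,0,0.035],[0,0,0]],[1,[-0.004,0,0.045],[0,0,0]],[1,[-0.004,0,0.053],[0,0,0]],[1,[-0.004,0,0.061],[0,0,0]],[1,[-0.004,0,0.069],[0,0,0]],[1,[-0.004,0,0.077],[0,0,0]],[1,[-0.004,0,0.085],[0,0,0]],[1,[-0.004,0,0.093],[0,0,0]],[1,[-0.004,0,0.099],[0,0,0]]]'
python3 -m pendant '[[1,[0,0,0],[0,0,0]],[1,[0,0,-0.03],[0,0,0]],[1,[0,0,-0.065],[0,0,0]],[1,[0,0,-0.096],[0,0,0]],[1,[-0.03,0,-0.12],[0,0,0]],[1,[-0.06,0,-0.14],[0,0,0]],[1,[-0.09,0,-0.14],[0,0,0]],[1,[-0.1,0,-0.14],[0,0,0]],[1,[-0.1,0,-0.14],[0,0,0]]]'
python3 fit.py
python3 - <<'E'
from h import *
f=[cv2.resize(cam(n)['frame'][a:b,c:d],(400,330)) for n,a,b,c,d in(('scene',130,310,190,410),('top',125,280,170,350))]
cv2.imwrite('pics/end.png',np.hstack(f)); s=env.sense(); print(s['qvel'].round(3),s['time_s'])
E
```

```text
time_s: 5.3
tcp_pos: [0.5736, -0.0949, 0.0743]
orientation: [0.001, 1.571, -0.001]
contact_force: [-0.0, 0.5, -0.3]
finger_gap: -0.0001
time_s: 6.05
tcp_pos: [0.4338, -0.0954, 0.1772]
orientation: [-0.001, 1.565, -0.003]
contact_force: [1.0, 0.5, 0.5]
finger_gap: 0.0001
bins 742.3663330078125 57.07829284667969 (122.93582153320312, 391.07562255859375) 0.4394553303718567 [ 185  136  147   50 2050]
origin [0.56737148 0.05573607] yaw deg 0.4394553303718567
top 0.15 74 140 [ 32. 147.  84.] y [125. 172.] tin [174. 148.  71.]
top 0.05 74 136 [33. 49. 85.] y [25. 71.] tin [174.  48.  71.]
top -0.05 54 773 [-33. -51.  86.] y [-72. -27.] tin [174. -53.  71.]
top -0.15 72 144 [  33. -152.   85.] y [-174. -125.] tin [ 174. -149.   71.]
top bottle 0.1 [-6. 99. 52.] [  7. 111.  58.]
top bottle 0 [-9. -1. 60.] [ 2. 11. 68.]
top bottle -0.1 [  14. -100.   60.] [ 22. -90.  67.]
scene 0.15 30 99 [ 33. 146.  84.] y [127. 175.] tin [175. 146.  70.]
scene 0.05 27 113 [34. 43. 86.] y [23. 73.] tin [176.  48.  70.]
scene -0.05 54 701 [-33. -50.  84.] y [-75. -25.] tin [176. -52.  70.]
scene -0.15 31 139 [  35. -149.   85.] y [-175. -127.] tin [ 176. -152.   71.]
scene bottle 0.1 [-5. 98. 52.] [  9. 116.  57.]
scene bottle 0 [-6. -2. 57.] [ 4.  7. 67.]
scene bottle -0.1 [  18. -103.   61.] [ 29. -94.  68.]
0.15 [0.5662 0.2057] stop [0.5312 0.2055]
0.05 [0.567  0.1057] stop [0.532  0.1055]
-0.05 [0.5678 0.0057] stop [0.5328 0.0055]
-0.15 [ 0.5685 -0.0943] stop [ 0.5335 -0.0945]
[ 0.001  0.009  0.    -0.001  0.003 -0.001] 6.25
```

View pics/end.png

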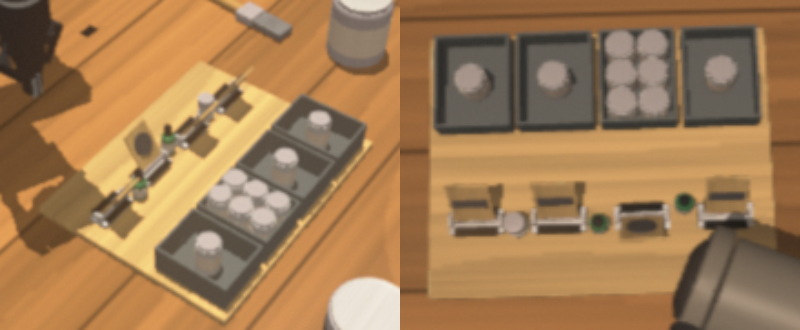

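Only the full bin's tag (third, at 640,225) shows its disc. The other three show their bars, the jar and bottles still stand in place, and the arm is clear.

```bash
python3 -c "
from bench import env; print(env.close_job())"
```

```text
the job is handed in; nothing more can be done
None
```

The job is done and handed in at about 6 s of robot time. Only the full bin, third from the left, shows its disc, and the three single-tin bins show their bars.

- **What I moved:** I tipped the tags at rack y +50 and −150 mm over towards their bins with the fingers shut. The tags at +150 (bar) and −50 (disc) were already right, so I left them alone.
- **Last checks:** both cameras put the free edges of the three single-bin tags 32 to 35 mm to the bin side of the hinge. The full bin's tag is 33 mm to the robot side.
- **Other items:** the tins, jar and bottles measured within a few millimetres of where they were before; I did not re-measure the items off the rack. The force readings after each move were under 2 N, and the arm was well clear of everything at the end.
- **Discrepancies:** my first rack fit came out too big because it picked up other items, so I refitted it to the bins before moving. After the first push, the top camera briefly could not see the jar, probably hidden by the gripper. The last look showed it in place.

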